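# Open the spring-lid case of brass inserts

## Robot

A 7-joint arm with a two-finger parallel gripper is mounted at the origin on a cart in front of the work surface, level with it; the furniture and walls round the work are solid. World frame = base frame: x ahead of the robot, y to its left, z up, the work surface at z = 0. Lengths are in m, angles in rad, forces in N, time in s.
With the tool pointing down it reaches from about 0.425 to 0.875 m from the base axis. Payload 4.7 kg.
Tool frame: the origin (TCP) lies on the centre line of the jaws, within the pads' length; the fingertips stand 8 mm ahead of it and the grasp point (between the pads) lies 11 mm behind it; z points along the fingers, y is the direction in which the jaws open and shut (so a half turn about z gives the same grasp; the last joint's range is limited). The gripper opens to 87 mm and grips with 3 to 60 N. Pads are 19 mm wide; open, the fingers measure 117 mm over their backs; the gripper's body (75 mm by 190 mm) begins 51 mm behind the grasp point.
Start: joints at [-1.187, 0.321, -0.07, 1.45, 0.023, 1.371, -0.057], TCP at [0.235, 0.606, 0.204] pointing down, gripper open.
Joint ranges: [-2.86, 2.86], [-0.3, 2.09], [-1.38, 1.24], [0.06, 2.45], [-1.56, 4.7], [0.09, 2.05], [-2.69, 2.69]. Speed limits (rad/s): [2.57, 2.57, 3.14, 3.14, 3.14, 3.14, 3.14].

## Interface

Orientations are given as a rotation vector (axis times angle).
In Python, from bench import status, optics, order gives the robot as it stands.
- The arm moves only by the tool step_arm, never from a script. Its argument "rows" is a list of rows, each a list of 3 entries, a list of its own where there are three numbers: the turn, a rotation vector about the tool's x, y, z in degrees, then the shift along the tool's x, y, z in mm, then the finger opening in mm, from 0 to 87. A call has 1 to 12 rows; each row shifts and turns the pose as measured when the row begins, along the tool's axes as they then stand; what a row does not reach is not made up. A row lasts 1/12 s, in which the tool goes at most 41.7 mm and 7.16 degrees, less where a joint would pass 70% of its speed; a pose out of reach is approached as far as the arm can. A call is refused whole if a number of a shift passes 41.7 or a number of a turn 7.16, either way. A call with a gripper value outside its range is refused whole. The fingers move at their own pace and stop on an object; "grip_force" is the grip in N (left out, the last holds). Time passes only in rows, so rows that do not move let the fingers close. It gives the time, the measured TCP pose, the force and the opening at its end, in the units of the state.
- status.get_state(): the state, without advancing time (a new reading comes with each control period).
- optics.get_image(name): name is "scene" or "side" or "wrist"; returns a dict with "frame" (420x560x3 uint8, red, green, blue), "range_z" (420x560 float32, m along the optical axis (not along the pixel's ray), 0 where there is no reading), "K" (3x3 intrinsics, pixels), "R" (3x3) and "t" (3): a world point X has camera coordinates R X + t. Camera axes: x right, y down, z forward; pixel columns grow to the right and rows downward; lengths in m; the calibration is good to about 2 mm. A picture is of the moment at which its call begins.
- order.close_job(): hands the job in, once; it reports no verdict.
The state is a dict: "time": time; "joint_positions": joint angles; "qd": joint speeds; "joint_torque": joint torques, N m; "position": TCP position; "tool_rot": TCP orientation; "ft_force": force on the tool from outside, world axes, zero at the start; "torque": the same for the moment, N m; "grip_width": opening from 0.0 (shut) to 1.0 (fully open).
Only numpy, scipy, OpenCV 4.12 (cv2) and the standard library are available. Lean on these libraries where they do the work, as an engineer would, in place of code of your own. Each camera call takes 0.05 s, during which the arm holds its last target.

## Task

Get the case with the green lid ready for picking inserts: press its red release tab down so that the lid springs up, then push the lid over until it lies fully open on its stop, and come away. Leave the white-lidded case shut and do not shift, pick up or carry any of the loose things on the bench.

Things in the scene. Friction and masses are not known exactly. Their poses are not given: they have to be found in the camera images.
- green_case: small-parts case with a green lid, holding brass inserts (the case to open): grey open-topped box 120 (its x) by 100 (its y) by 50 mm high, 58 mm over the shut lid, screwed to the bench. Origin: centre of the underside; z up; its front, with the red release tab, faces its -x, the lid hinge is at its +x side. Both cases are alike but for the lid colour, and either may stand left or right.
- green_case_tab (a joint): release tab (rocker latch) of the green case, rad: 0 at rest, grows as the red paddle in front is pressed down, stop at 0.32; the hook lets go of the lid at about 0.2 to 0.25. It springs back when let go. Pressing at the press point takes about 1 N at first and rises to 4 N where the hook lets go; the stop itself is rigid.
- green_case_press (a point): point to press on the green case's red paddle: on its top face, 115 mm in front of the case's origin, 33.5 mm high; press straight down (7 to 10 mm to let go, 10 to 14 mm to the stop). Paddle 28 mm wide; its free part reaches from 83 to 128 mm in front of the origin. Behind it stands the steel hook (22 mm wide, top 65 mm high), whose top leans forward up to 11 mm as it lets go.
- green_case_lid (a joint): hinge of the green lid, rad: 0 shut and latched, grows as it opens. Once released, a spring plunger lifts it to about 0.75 within a second, where it rests on the plunger; from there it moves freely (150 g, light friction), falls back to 0.75 if let go below vertical (1.57), and falls open by itself a little past vertical to its stop at 1.85, where it stays.
- green_case_lip (a point): middle of the front tip of the green lid's steel tongue (24 mm wide, 7 mm thick, standing 15 mm out of the lid's front edge), 143 mm from the hinge line; the lid itself is 104 mm wide, 9 mm thick, its front edge 128 mm from the hinge line. It moves with the lid: about 153 mm high with the lid at 0.75. It is the lip to push up and back.
- green_case_hinge (a point): middle of the green lid's hinge line, 66 mm behind the case's origin and 54 mm high; the hinge line runs along the case's y. Seen from here the lid reaches towards the case's -x when shut and swings up and over to +x.
- white_case: small-parts case with a white lid, holding steel dowel pins (bystander, stays shut): grey open-topped box 120 (its x) by 100 (its y) by 50 mm high, 58 mm over the shut lid, screwed to the bench. Origin: centre of the underside; z up; its front, with the red release tab, faces its -x, the lid hinge is at its +x side. Both cases are alike but for the lid colour, and either may stand left or right.
- white_case_tab (a joint): release tab (rocker latch) of the white case, rad: 0 at rest, grows as the red paddle in front is pressed down, stop at 0.32; the hook lets go of the lid at about 0.2 to 0.25. It springs back when let go. Pressing at the press point takes about 1 N at first and rises to 4 N where the hook lets go; the stop itself is rigid.
- white_case_press (a point): point to press on the white case's red paddle: on its top face, 115 mm in front of the case's origin, 33.5 mm high; press straight down (7 to 10 mm to let go, 10 to 14 mm to the stop). Paddle 28 mm wide; its free part reaches from 83 to 128 mm in front of the origin. Behind it stands the steel hook (22 mm wide, top 65 mm high), whose top leans forward up to 11 mm as it lets go.
- white_case_lid (a joint): hinge of the white lid, rad: 0 shut and latched, grows as it opens. Once released, a spring plunger lifts it to about 0.75 within a second, where it rests on the plunger; from there it moves freely (150 g, light friction), falls back to 0.75 if let go below vertical (1.57), and falls open by itself a little past vertical to its stop at 1.85, where it stays.
- white_case_lip (a point): middle of the front tip of the white lid's steel tongue (24 mm wide, 7 mm thick, standing 15 mm out of the lid's front edge), 143 mm from the hinge line; the lid itself is 104 mm wide, 9 mm thick, its front edge 128 mm from the hinge line. It moves with the lid: about 153 mm high with the lid at 0.75. It is the lip to push up and back.
- white_case_hinge (a point): middle of the white lid's hinge line, 66 mm behind the case's origin and 54 mm high; the hinge line runs along the case's y. Seen from here the lid reaches towards the case's -x when shut and swings up and over to +x.
- cork_block: brown cork sanding block, 65x110x29 mm, loose bystander. Origin: centre of the underside; z up.
- blank_5: small wooden block, 46x82x30 mm, loose bystander. Origin: centre of the underside; z up.
- blank_6: small wooden block, 46x82x30 mm, loose bystander. Origin: centre of the underside; z up.
- tape_measure: grey and red tape measure, 64x103x36 mm, loose bystander. Origin: centre of the underside; z up.

How it is judged:
By the outcome, as a careful person would: the job done as asked, in the order asked, and still so for the second after the job is handed in, with the robot touching nothing.
It also fails if it takes over 45 s, if anything falls off the work surface, if the arm or the gripper's body presses on something with over 40 N, if the wrist force passes 120 N, or if a joint passes its speed limit or range.

## Working session

There is one attempt and no reset: what is moved stays moved. The work goes in short steps, Python scripts to look and compute and a tool call to move; the robot and the scene stay as the last step left them, time stands still between calls to the robot, and variables do not carry over. Pictures are saved under pics/ and viewed, and the job is handed in when it is done.

Besides the shell and the picture viewer there is one more tool, called after ">>>" by a JSON object that holds its "op" and its "data", one argument or row to a line. step_arm: Moves the arm, as the interface text tells. Its arguments: {"type":"object","properties":{"rows":{"type":"array"},"grip_force":{"type":"number"}},"required":["rows"]}

```bash
mkdir -p pics; cat > h.py <<'E'
import numpy as np,cv2
from bench import status,optics,order
def shot(n,f):
    d=optics.get_image(n); cv2.imwrite('pics/'+f+'.png',d['frame'][:,:,::-1]); np.savez('pics/'+f+'.npz',**d); return d
def pts(d):
    z=d['range_z']; v,u=np.indices(z.shape); K=d['K']
    c=np.stack([(u-K[0,2])/K[0,0]*z,(v-K[1,2])/K[1,1]*z,z],-1)
    return (c-d['t'])@d['R']
E
python3 - <<'E'
from h import *
for n in ['scene','side','wrist']: shot(n,n+'0')
print(status.get_state())
E
```

```text
{'time': 0.15, 'joint_positions': array([-1.18689872,  0.3216652 , -0.07009856,  1.45138755,  0.02258395,
        1.37079111, -0.05690339]), 'qd': array([-0.00161037, -0.00123966, -0.00025603, -0.00205563, -0.00094462,
       -0.00139397,  0.00120352]), 'joint_torque': array([-1.37622951e-04, -4.91794574e+01, -4.04774314e-01, -3.12879360e+01,
       -6.40393468e-02,  4.04785154e-02,  1.27460480e-04]), 'position': array([0.23479902, 0.60563806, 0.2034084 ]), 'tool_rot': array([-5.77487332e-01, -3.08785055e+00,  2.27759261e-03]), 'ft_force': array([-0.73470096, -0.02053029,  0.45615517]), 'torque': array([-0.01425138, -0.04269024, -0.03706617]), 'grip_width': 0.9970237447076992}
```

View pics/scene0.png

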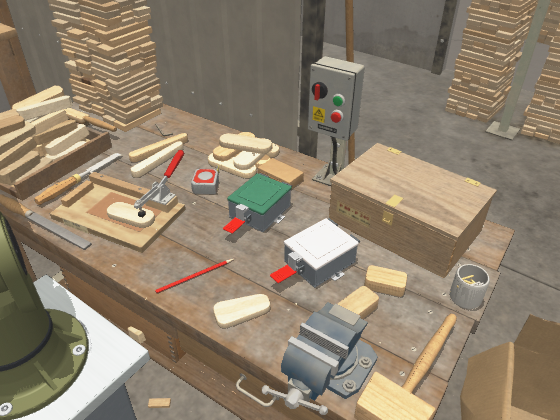

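View pics/side0.png

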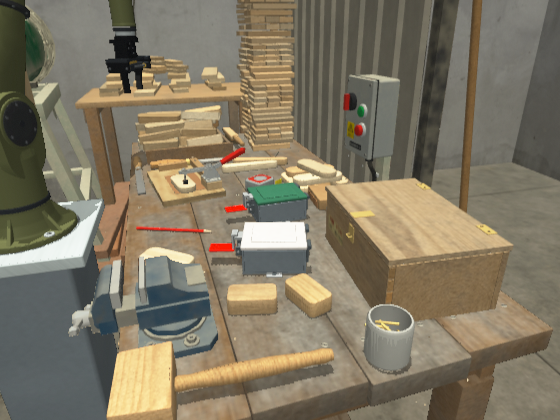

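View pics/wrist0.png

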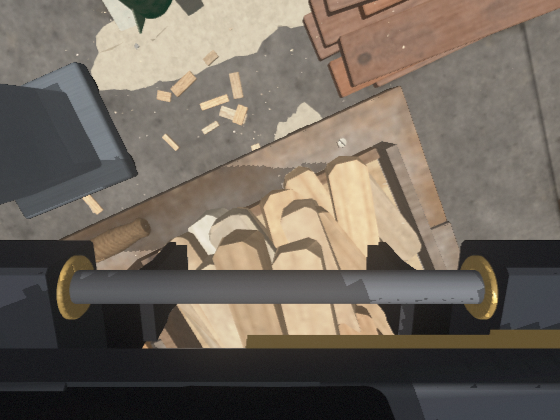

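The scene view shows the green lid around (260,195) with its red paddle near (234,225), and the white case at (320,245) with its paddle near (284,273). The side view shows both cases too. Next I measure them.

```bash
python3 - <<'E'
from h import *
for n in ['scene0','side0']:
    d=dict(np.load(f'pics/{n}.npz')); P=pts(d); h=cv2.cvtColor(d['frame'],cv2.COLOR_RGB2HSV)
    g=cv2.inRange(h,(60,90,30),(95,255,200)); r=cv2.inRange(h,(0,180,100),(6,255,255))|cv2.inRange(h,(174,180,100),(180,255,255))
    w=cv2.inRange(h,(0,0,200),(180,30,255))
    for nm,m,zr in [('green',g,(.045,.07)),('red',r,(.02,.045)),('white',w,(.045,.07))]:
        m=((m>0)&(d['range_z']>0)&(P[...,2]>zr[0])&(P[...,2]<zr[1])).astype('uint8')
        k,L,S,C=cv2.connectedComponentsWithStats(m)
        for i in range(1,k):
            if S[i,4]<60: continue
            p=P[L==i]; rect=cv2.minAreaRect((p[:,:2]*1000).astype('float32'))
            print(n,nm,S[i],p.mean(0).round(4),np.percentile(p[:,2],[5,50,95]).round(4),'rect',np.round(rect[0],1),np.round(rect[1],1),round(rect[2],1))
E
```

```text
scene0 green [ 228  174   63   41 1387] [ 0.5806 -0.0774  0.0615] [0.0582 0.0616 0.0646] rect [584.7 -74.7] [125.  102.7] 3.9
scene0 red [194 170  21  13  98] [0.5781 0.1041 0.0341] [0.0314 0.0341 0.0364] rect [582.3 105.6] [58.5 47.5] 34.2
scene0 red [223 217  22  16 170] [ 0.4806 -0.0809  0.033 ] [0.0307 0.0331 0.035 ] rect [482.1 -80.2] [50.9 28.7] 3.1
scene0 red [270 265  26  18 233] [ 0.4262 -0.26    0.0326] [0.03   0.0326 0.0351] rect [ 427.4 -259.2] [28.7 48.1] 75.7
scene0 white [ 284  218   74   51 2001] [ 0.5228 -0.2868  0.0615] [0.0587 0.0615 0.0643] rect [ 520.  -282.6] [104.1 146.6] 75.4
scene0 white [288 389  12  15 110] [ 0.207  -0.4446  0.0586] [0.0555 0.0586 0.0616] rect [ 207.6 -444.2] [22.4 12.3] 9.9
side0 green [247 183  60  22 868] [ 0.5832 -0.0859  0.0594] [0.0557 0.0596 0.0617] rect [587.7 -76.8] [130.1 106.3] 3.1
side0 red [225 205  22   7 102] [ 0.4807 -0.0842  0.0314] [0.0301 0.0314 0.0328] rect [481.7 -80.3] [48.7 32.6] 2.1
side0 red [209 244  25   8 164] [ 0.4243 -0.2629  0.0315] [0.0299 0.0315 0.0328] rect [ 426.4 -261.3] [28.4 48. ] 77.7
side0 white [ 238  223   69   26 1597] [ 0.5246 -0.2938  0.0601] [0.0582 0.0601 0.0621] rect [ 522.7 -287.5] [102.4 131.2] 75.1
side0 white [ 73 311  16   7  89] [ 0.2064 -0.4473  0.0581] [0.056  0.0582 0.0598] rect [ 205.9 -446.9] [12.3 22.2] 75.5
```

```bash
python3 - <<'E'
from h import *
for n in ['scene0','side0']:
    d=dict(np.load(f'pics/{n}.npz')); P=pts(d)[d['range_z']>0]
    for y in np.arange(-.4,.75,.1):
        o=[]
        for x in (.3,.4,.5,.6):
            m=(abs(P[:,0]-x-.05)<.05)&(abs(P[:,1]-y)<.05)&(P[:,2]<1)
            o.append(round(float(np.percentile(P[m,2],99.5)),3) if m.sum()>10 else None)
        print(n,round(y,2),o)
E
```

```text
scene0 -0.4 [0.11, 0.033, 0.033, 0.127]
scene0 -0.3 [0.019, 0.066, 0.066, 0.126]
scene0 -0.2 [0.019, 0.063, 0.064, 0.126]
scene0 -0.1 [0.008, 0.035, 0.066, 0.065]
scene0 -0.0 [0.019, 0.004, 0.065, 0.064]
scene0 0.1 [0.08, 0.099, 0.117, 0.04]
scene0 0.2 [0.039, 0.044, 0.004, 0.039]
scene0 0.3 [0.04, 0.045, 0.026, 0.026]
scene0 0.4 [0.052, 0.053, 0.05, 0.006]
scene0 0.5 [0.141, 0.128, 0.142, 0.381]
scene0 0.6 [0.147, 0.149, 0.154, 0.368]
scene0 0.7 [-0.525, None, 0.041, 0.351]
side0 -0.4 [0.108, 0.031, 0.055, 0.124]
side0 -0.3 [0.017, 0.064, 0.063, 0.124]
side0 -0.2 [0.016, 0.061, 0.062, 0.123]
side0 -0.1 [0.006, 0.033, 0.063, 0.062]
side0 -0.0 [0.017, 0.001, 0.062, 0.061]
side0 0.1 [0.079, 0.096, 0.114, 0.036]
side0 0.2 [0.036, 0.039, 0.0, 0.035]
side0 0.3 [0.038, 0.041, 0.022, 0.021]
side0 0.4 [0.049, 0.049, 0.049, 0.003]
side0 0.5 [0.139, 0.134, 0.137, 0.505]
side0 0.6 [0.144, 0.147, 0.15, 0.511]
side0 0.7 [None, None, 0.089, 0.507]
```

>>> {"op": "step_arm", "data": {
  "rows": [
    [[0,0,-6],[0,0,0],0],
    [[0,0,-6],[0,0,0],0],
    [[0,0,-6],[0,0,0],0],
    [[0,0,-6],[0,0,0],0]
  ],
  "grip_force": 20
}}

```text
time: 0.48
position: [0.2343, 0.6047, 0.2014]
tool_rot: [0.103, -3.138, 0.007]
ft_force: [-0.9, -0.3, -0.5]
grip_width: 0.782
```

>>> {"op": "step_arm", "data": {
  "rows": [
    [[0,0,0],[-15,-38,0],0],
    [[0,0,0],[-15,-38,0],0],
    [[0,0,0],[-15,-38,0],0],
    [[0,0,0],[-15,-38,0],0],
    [[0,0,0],[-15,-38,0],0],
    [[0,0,0],[-15,-38,0],0],
    [[0,0,0],[-15,-38,0],0],
    [[0,0,0],[-15,-38,0],0],
    [[0,0,0],[-15,-38,0],0],
    [[0,0,0],[-15,-38,0],0]
  ]
}}

```text
time: 1.32
position: [0.407, 0.2352, 0.1953]
tool_rot: [0.143, -3.127, 0.007]
ft_force: [1.5, -0.3, 0.2]
grip_width: 0.043
```

```bash
cat >> h.py <<'E'
from scipy.spatial.transform import Rotation as Ro
O=np.array([.5858,-.075,0]); yaw=np.radians(3.0)
C=np.array([[np.cos(yaw),-np.sin(yaw),0],[np.sin(yaw),np.cos(yaw),0],[0,0,1]])
def rep():
    s=status.get_state(); R=Ro.from_rotvec(s['tool_rot']).as_matrix()
    tip=s['position']+.008*R[:,2]
    print('t',s['time'],'pos',s['position'].round(4),'case-frame tip mm',((tip-O)@C*1000).round(1),'F',s['ft_force'].round(1))
    print('tool axes in case frame\n',(C.T@R).round(3)); return s,R
def to(R,casept):  # tool shift mm to bring tip to case point
    s=status.get_state(); tip=s['position']+.008*R[:,2]
    print('need tool shift',(R.T@(O+C@(np.array(casept)/1000)-tip)*1000).round(1))
E
python3 - <<'E'
from h import *
s,R=rep(); to(R,[-118,0,100])
E
```

```text
t 1.3167 pos [0.407  0.2352 0.1953] case-frame tip mm [-162.4  319.1  187.3] F [ 1.5 -0.3  0.2]
tool axes in case frame
 [[-0.999 -0.039 -0.011]
 [-0.039  0.999 -0.005]
 [ 0.011 -0.004 -1.   ]]
need tool shift [ -32.9 -320.2   88.3]
```

>>> {"op": "step_arm", "data": {
  "rows": [
    [[0,0,0],[-4,-38,0],0],
    [[0,0,0],[-4,-38,0],0],
    [[0,0,0],[-4,-38,0],0],
    [[0,0,0],[-4,-38,0],0],
    [[0,0,0],[-4,-38,0],0],
    [[0,0,0],[-4,-38,0],0],
    [[0,0,0],[-4,-38,0],0],
    [[0,0,0],[-4,-30,0],0],
    [[0,0,2],[0,0,30],0],
    [[0,0,0],[0,0,30],0],
    [[0,0,0],[0,0,0],0]
  ]
}}

```text
time: 2.23
position: [0.4676, -0.086, 0.1364]
tool_rot: [0.054, -3.14, 0.009]
ft_force: [-1.1, 0.9, 0.1]
grip_width: 0.004
```

```bash
python3 - <<'E'
from h import *
shot('scene','scene1'); shot('side','side1'); shot('wrist','wrist1')
s,R=rep(); to(R,[-118,0,60])
E
```

```text
t 2.3833 pos [ 0.4714 -0.0844  0.1416] case-frame tip mm [-114.7   -3.5  133.6] F [0.6 0.  0.6]
tool axes in case frame
 [[-1.     0.014  0.006]
 [ 0.014  1.    -0.005]
 [-0.006 -0.005 -1.   ]]
need tool shift [ 3.8  3.8 73.5]
```

View pics/wrist1.png

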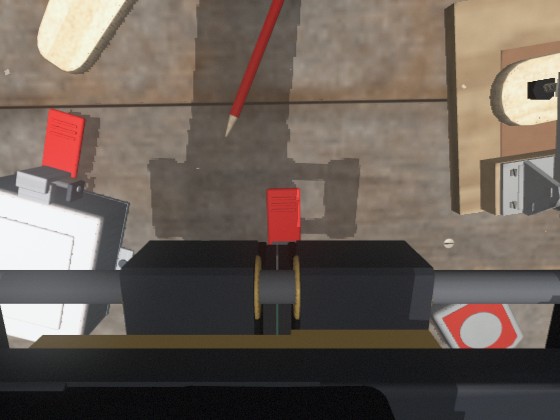

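View pics/side1.png

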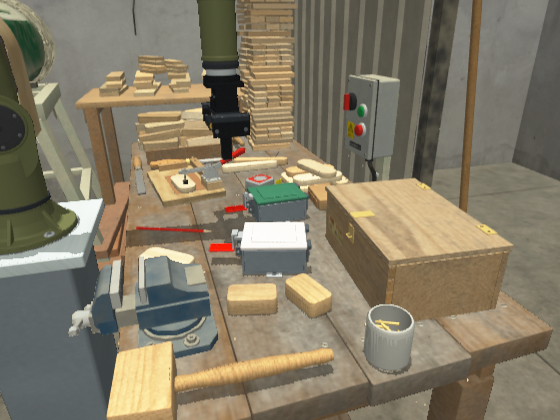

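The wrist view shows the green paddle at (267–300, 188–243), just ahead of the closed fingers (centre at column 278). The side view shows the fingertips at (226,158), above the paddle at (235,209).

```bash
python3 - <<'E'
from h import *
d=dict(np.load('pics/wrist1.npz')); P=pts(d); h=cv2.cvtColor(d['frame'],cv2.COLOR_RGB2HSV)
r=(cv2.inRange(h,(0,170,80),(6,255,255))|cv2.inRange(h,(174,170,80),(180,255,255)))>0
m=np.zeros(r.shape,bool); m[180:246,255:312]=1; m&=r&(P[...,2]>.02)&(P[...,2]<.05)
p=P[m]; q=(p-O)@C*1000
print(m.sum(),p.mean(0),np.percentile(q,[1,50,99],axis=0).round(1), cv2.minAreaRect(q[:,:2].astype('float32')))
E
```

```text
1680 [ 0.48113967 -0.07962964  0.03268798] [[-126.4  -12.3   30.9]
 [-105.1    0.8   32.7]
 [ -82.2   14.1   34.7]] ((-102.79287719726562, 0.8212471008300781), (48.91164779663086, 26.773881912231445), 0.05242735520005226)
```

>>> {"op": "step_arm", "data": {
  "rows": [
    [[0,0,0],[3,4,30],0],
    [[0,0,0],[0,0,30],0],
    [[0,0,0],[0,0,20],0],
    [[0,0,0],[0,0,0],0],
    [[0,0,0],[0,0,0],0]
  ]
}}

```text
time: 2.8
position: [0.4782, -0.0761, 0.0696]
tool_rot: [-0.074, 3.117, -0.004]
ft_force: [0.1, -0.4, -0.1]
grip_width: 0.006
```

```bash
python3 - <<'E'
from h import *
s,R=rep(); to(R,[-118,.8,34])
E
```

```text
t 2.8 pos [ 0.4782 -0.0761  0.0696] case-frame tip mm [-107.4    4.5   61.6] F [ 0.1 -0.4 -0.1]
tool axes in case frame
 [[-1.     0.005  0.024]
 [ 0.005  1.    -0.003]
 [-0.024 -0.003 -1.   ]]
need tool shift [11.3 -3.6 27.3]
```

>>> {"op": "step_arm", "data": {
  "rows": [
    [[0,0,0],[11,-4,0],0],
    [[0,0,0],[0,0,0],0],
    [[0,0,0],[0,0,0],0]
  ]
}}

```text
time: 3.05
position: [0.4717, -0.0789, 0.0751]
tool_rot: [-0.079, 3.108, -0.003]
ft_force: [0.1, 0.6, -0.3]
grip_width: 0.003
```

```bash
python3 - <<'E'
from h import *
s,R=rep(); to(R,[-118,.8,36])
E
```

```text
t 3.05 pos [ 0.4717 -0.0789  0.0751] case-frame tip mm [-113.9    2.    67.1] F [ 0.1  0.6 -0.3]
tool axes in case frame
 [[-0.999  0.001  0.032]
 [ 0.001  1.    -0.003]
 [-0.032 -0.003 -0.999]]
need tool shift [ 5.1 -1.1 31. ]
```

>>> {"op": "step_arm", "data": {
  "rows": [
    [[0,0,0],[5,-1,12],0],
    [[0,0,0],[0,0,10],0],
    [[0,0,0],[0,0,0],0],
    [[0,0,0],[0,0,0],0]
  ]
}}

```text
time: 3.38
position: [0.4738, -0.0789, 0.058]
tool_rot: [-0.082, 3.097, -0.001]
ft_force: [-0.2, -0.3, 0.9]
grip_width: 0.004
```

```bash
python3 - <<'E'
from h import *
s,R=rep(); to(R,[-117,.8,34])
E
```

```text
t 3.3833 pos [ 0.4738 -0.0789  0.058 ] case-frame tip mm [-111.7    1.9   50. ] F [-0.2 -0.3  0.9]
tool axes in case frame
 [[-0.999 -0.001  0.044]
 [-0.001  1.    -0.002]
 [-0.044 -0.002 -0.999]]
need tool shift [ 6.  -1.1 15.7]
```

>>> {"op": "step_arm", "data": {
  "rows": [
    [[0,1,0],[6,-1,6],0],
    [[0,0,0],[3,0,6],0],
    [[0,0,0],[0,0,0],0],
    [[0,0,0],[0,0,0],0]
  ]
}}

```text
time: 3.72
position: [0.4661, -0.0803, 0.0457]
tool_rot: [-0.084, 3.115, -0.002]
ft_force: [0.2, 0.7, 0.5]
grip_width: 0.009
```

```bash
python3 - <<'E'
from h import *
s,R=rep(); to(R,[-117,.8,34])
E
```

```text
t 3.7167 pos [ 0.4661 -0.0803  0.0457] case-frame tip mm [-119.6    0.9   37.7] F [0.2 0.7 0.5]
tool axes in case frame
 [[-1.    -0.001  0.026]
 [-0.001  1.    -0.002]
 [-0.026 -0.002 -1.   ]]
need tool shift [-2.5 -0.1  3.7]
```

Now I press, in small steps.

>>> {"op": "step_arm", "data": {
  "rows": [
    [[0,0,0],[-2,0,5],0],
    [[0,0,0],[0,0,4],0],
    [[0,0,0],[0,0,4],0]
  ]
}}

```text
time: 3.97
position: [0.4695, -0.0802, 0.0324]
tool_rot: [-0.084, 3.113, -0.002]
ft_force: [1.6, -0.0, 1.1]
grip_width: 0.004
```

```bash
python3 - <<'E'
from h import *
s,R=rep()
E
```

```text
t 3.9667 pos [ 0.4695 -0.0802  0.0324] case-frame tip mm [-116.2    0.9   24.4] F [ 1.6 -0.   1.1]
tool axes in case frame
 [[-1.    -0.001  0.028]
 [-0.001  1.    -0.002]
 [-0.028 -0.002 -1.   ]]
```

>>> {"op": "step_arm", "data": {
  "rows": [
    [[0,0,0],[0,0,2],0],
    [[0,0,0],[0,0,1],0]
  ]
}}

```text
time: 4.13
position: [0.469, -0.0802, 0.0282]
tool_rot: [-0.084, 3.114, -0.002]
ft_force: [0.1, 0.9, 0.3]
grip_width: 0.005
```

```bash
python3 - <<'E'
from h import *
s,R=rep(); shot('side','side2'); shot('scene','scene2')
E
```

```text
t 4.1333 pos [ 0.469  -0.0802  0.0282] case-frame tip mm [-116.7    0.9   20.2] F [0.1 0.9 0.3]
tool axes in case frame
 [[-1.    -0.001  0.026]
 [-0.001  1.    -0.002]
 [-0.026 -0.002 -1.   ]]
```

View pics/side2.png

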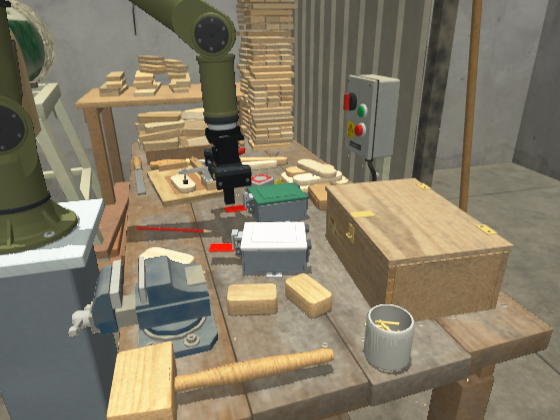

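```bash
python3 - <<'E'
import cv2
import numpy as np
a=cv2.imread('pics/side2.png')[150:240,180:320]; b=cv2.imread('pics/scene2.png')[150:260,190:310]
a=cv2.resize(a,None,fx=4,fy=4); b=cv2.resize(b,(480,440)); 
cv2.imwrite('pics/z2a.png',a); cv2.imwrite('pics/z2b.png',b)
E
```

```text
(no output)
```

View pics/z2a.png

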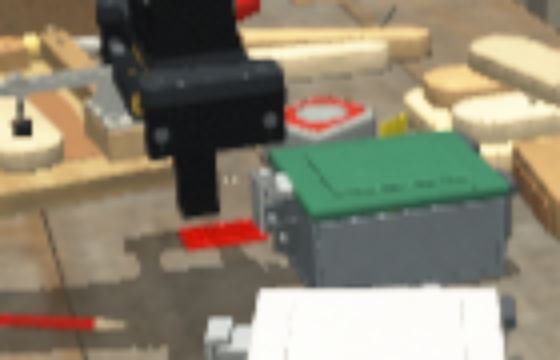

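View pics/z2b.png

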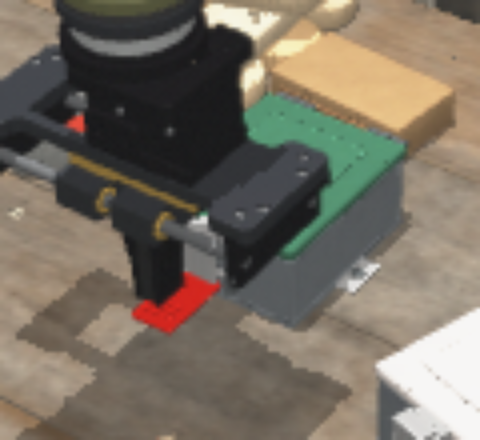

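```bash
python3 - <<'E'
from h import *
for n,(u0,u1,v0,v1) in {'side2':(222,236,190,206),'scene2':(222,238,208,228)}.items():
    d=dict(np.load(f'pics/{n}.npz')); P=pts(d); q=((P-O)@C*1000)
    m=np.zeros(q.shape[:2],bool); m[v0:v1,u0:u1]=1
    dk=m&(d['frame'].max(-1)<55)&(d['range_z']>0)
    dk&=(abs(q[...,0]+115)<40)&(abs(q[...,1])<40)
    print(n,dk.sum(),np.percentile(q[dk],[2,50,98],axis=0).round(1))
    z=q[dk][:,2]; print(np.sort(z)[:12].round(1)); print(q[dk][np.argsort(z)[:8]].round(1))
    h=cv2.cvtColor(d['frame'],cv2.COLOR_RGB2HSV); r=(h[...,1]>180)&((h[...,0]<6)|(h[...,0]>174))&(abs(q[...,0]+105)<30)&(abs(q[...,1])<20)
    p=q[r];A=np.c_[p[:,0],np.ones(len(p))]; print('paddle slope',np.linalg.lstsq(A,p[:,2],rcond=None)[0],p.min(0).round(1),p.max(0).round(1))
E
```

```text
side2 135 [[-129.6  -14.2   49.9]
 [-119.3  -10.5   66.3]
 [-108.6    3.6   84.4]]
[48.2 49.2 49.4 50.2 50.3 50.3 50.4 50.7 50.8 51.  51.3 52.2]
[[-114.6   -8.1   48.2]
 [-119.4   -8.7   49.2]
 [-117.3  -10.    49.4]
 [-126.5   -8.9   50.2]
 [-122.1  -10.5   50.3]
 [-109.8   -8.6   50.3]
 [-107.6   -9.5   50.4]
 [-112.2   -8.8   50.7]]
paddle slope [-8.92321601e-03  3.02838615e+01] [-128.6  -16.3   28.1] [-80.4  12.1  33.6]
scene2 186 [[-154.2  -28.5   49.5]
 [-125.    -6.6   71.5]
 [-106.8    9.8  123. ]]
[47.2 48.8 49.4 49.5 49.5 49.5 50.7 50.9 50.9 50.9 51.  51.3]
[[-124.8    4.    47.2]
 [-126.     8.7   48.8]
 [-120.5   -6.9   49.4]
 [-125.8   -5.4   49.5]
 [-124.6   -7.2   49.5]
 [-125.5    6.2   49.5]
 [-126.7   -0.6   50.7]
 [-125.4    3.3   50.9]]
paddle slope [-2.58118727e-02  3.04262115e+01] [-127.9  -14.8   29. ] [-80.2  13.4  48.2]
```

```bash
python3 - <<'E'
from h import *
for n,c in {'side0':(.2348,.6056),'side1':(.4714,-.0844),'scene1':(.4714,-.0844),'side2':(.469,-.0802),'scene2':(.469,-.0802)}.items():
    d=dict(np.load(f'pics/{n}.npz')); P=pts(d)
    m=(d['frame'].max(-1)<60)&(d['range_z']>0)&(abs(P[...,0]-c[0])<.08)&(abs(P[...,1]-c[1])<.1)&(P[...,2]>.04)&(P[...,2]<.5)
    p=P[m]; z=np.sort(p[:,2]); print(n,m.sum(),z[:6].round(3))
    for a in np.arange(z[0],z[0]+.13,.01):
        s=p[(p[:,2]>=a)&(p[:,2]<a+.01)]
        if len(s): print('   ',round(a,3),len(s),s.min(0).round(3)[:2],s.max(0).round(3)[:2])
E
```

```text
side0 1414 [0.223 0.224 0.224 0.224 0.224 0.224]
    0.223 39 [0.208 0.545] [0.263 0.652]
    0.233 34 [0.209 0.546] [0.264 0.65 ]
    0.243 37 [0.207 0.548] [0.263 0.655]
    0.253 39 [0.21  0.546] [0.264 0.652]
    0.263 42 [0.205 0.544] [0.266 0.66 ]
    0.273 45 [0.207 0.539] [0.267 0.657]
    0.283 44 [0.174 0.51 ] [0.271 0.658]
    0.293 116 [0.171 0.507] [0.3   0.668]
    0.303 122 [0.17  0.507] [0.3   0.673]
    0.313 103 [0.169 0.506] [0.303 0.681]
    0.323 147 [0.169 0.506] [0.3   0.679]
    0.333 80 [0.196 0.547] [0.264 0.611]
    0.343 71 [0.198 0.546] [0.262 0.609]
side1 2629 [0.158 0.159 0.159 0.159 0.159 0.16 ]
    0.158 44 [ 0.457 -0.098] [ 0.478 -0.081]
    0.168 44 [ 0.458 -0.099] [ 0.479 -0.08 ]
    0.178 47 [ 0.458 -0.1  ] [ 0.479 -0.079]
    0.188 46 [ 0.458 -0.102] [ 0.48  -0.093]
    0.198 45 [ 0.458 -0.104] [ 0.48  -0.096]
    0.218 15 [ 0.448 -0.175] [ 0.501 -0.17 ]
    0.228 188 [ 0.43  -0.178] [ 0.508 -0.007]
    0.238 217 [ 0.43  -0.177] [ 0.508 -0.005]
    0.248 214 [ 0.431 -0.184] [ 0.508 -0.007]
    0.258 251 [ 0.429 -0.184] [0.508 0.007]
    0.268 209
[... 1129 characters left out ...]
0.148 252 [ 0.424 -0.18 ] [0.506 0.001]
    0.158 174 [ 0.435 -0.18 ] [ 0.504 -0.064]
    0.168 118 [ 0.439 -0.135] [ 0.489 -0.072]
scene2 3548 [0.04  0.047 0.049 0.049 0.049 0.05 ]
    0.04 7 [ 0.46  -0.092] [ 0.513 -0.073]
    0.05 42 [ 0.458 -0.09 ] [ 0.481 -0.073]
    0.06 42 [ 0.456 -0.091] [ 0.481 -0.072]
    0.07 38 [ 0.457 -0.093] [ 0.48 -0.07]
    0.08 45 [ 0.456 -0.095] [ 0.478 -0.069]
    0.09 8 [ 0.458 -0.098] [ 0.464 -0.086]
    0.11 40 [ 0.427 -0.169] [0.508 0.002]
    0.12 212 [ 0.425 -0.169] [0.507 0.006]
    0.13 238 [ 0.425 -0.174] [0.506 0.003]
    0.14 146 [ 0.424 -0.176] [0.505 0.009]
    0.15 450 [ 0.424 -0.177] [0.504 0.008]
    0.16 211 [ 0.438 -0.176] [ 0.499 -0.061]
```

Both cameras put the fingertips about 28 mm higher than the stated TCP geometry implies (48 mm against 20 mm). The force is near zero and the paddle is still flat at about 32 mm, so nothing has been touched yet. I'll trust the cameras and feel for contact.

>>> {"op": "step_arm", "data": {
  "rows": [
    [[0,0,0],[0,0,5],0],
    [[0,0,0],[0,0,4],0],
    [[0,0,0],[0,0,0],0],
    [[0,0,0],[0,0,0],0]
  ]
}}

```text
time: 4.57
position: [0.4695, -0.0802, 0.0187]
tool_rot: [-0.084, 3.114, -0.002]
ft_force: [0.1, 0.3, -0.7]
grip_width: 0.006
```

```bash
sed -i 's/\.008\*R/(-.020)*R/' h.py; python3 - <<'E'
from h import *
s,R=rep(); to(R,[-117,.8,34])
E
```

```text
t 4.5667 pos [ 0.4695 -0.0802  0.0187] case-frame tip mm [-117.     0.9   38.7] F [ 0.1  0.3 -0.7]
tool axes in case frame
 [[-1.    -0.001  0.027]
 [-0.001  1.    -0.002]
 [-0.027 -0.002 -1.   ]]
need tool shift [ 0.2 -0.1  4.7]
```

>>> {"op": "step_arm", "data": {
  "rows": [
    [[0,0,0],[0,0,4],0],
    [[0,0,0],[0,0,3],0],
    [[0,0,0],[0,0,0],0]
  ]
}}

```text
time: 4.82
position: [0.4701, -0.0803, 0.0115]
tool_rot: [-0.084, 3.113, -0.002]
ft_force: [-0.2, 1.2, 1.1]
grip_width: 0.007
```

>>> {"op": "step_arm", "data": {
  "rows": [
    [[0,0,0],[0,0,3],0],
    [[0,0,0],[0,0,0],0]
  ]
}}

```text
time: 4.98
position: [0.4705, -0.0803, 0.0085]
tool_rot: [-0.084, 3.112, -0.002]
ft_force: [-0.1, 0.1, 1.4]
grip_width: 0.003
```

>>> {"op": "step_arm", "data": {
  "rows": [
    [[0,0,0],[0,0,3],0],
    [[0,0,0],[0,0,0],0]
  ]
}}

```text
time: 5.15
position: [0.4709, -0.0803, 0.0056]
tool_rot: [-0.083, 3.112, -0.002]
ft_force: [-0.5, -0.5, 1.9]
grip_width: 0.003
```

>>> {"op": "step_arm", "data": {
  "rows": [
    [[0,0,0],[0,0,2],0],
    [[0,0,0],[0,0,0],0]
  ]
}}

```text
time: 5.32
position: [0.4713, -0.0803, 0.0035]
tool_rot: [-0.084, 3.111, -0.002]
ft_force: [-0.5, -0.0, 2.8]
grip_width: 0.005
```

>>> {"op": "step_arm", "data": {
  "rows": [
    [[0,0,0],[0,0,1.5],0],
    [[0,0,0],[0,0,0],0]
  ]
}}

```text
time: 5.48
position: [0.4716, -0.0802, 0.0025]
tool_rot: [-0.084, 3.111, -0.001]
ft_force: [-3.5, -0.1, 6.7]
grip_width: 0.007
```

```bash
cat > z.py <<'E'
from h import *
import sys
k=sys.argv[1]; s,R=rep(); shot('side','side'+k); shot('scene','scene'+k)
a=cv2.imread(f'pics/side{k}.png')[130:250,180:340]; b=cv2.imread(f'pics/scene{k}.png')[140:260,190:310]
cv2.imwrite(f'pics/z{k}.png',np.hstack([cv2.resize(a,(456,342)),cv2.resize(b,(342,342))]))
E
python3 z.py 3
```

```text
t 5.4833 pos [ 0.4716 -0.0802  0.0025] case-frame tip mm [-114.9    0.8   22.5] F [-3.5 -0.1  6.7]
tool axes in case frame
 [[-1.    -0.001  0.029]
 [-0.001  1.    -0.001]
 [-0.029 -0.001 -1.   ]]
```

View pics/z3.png

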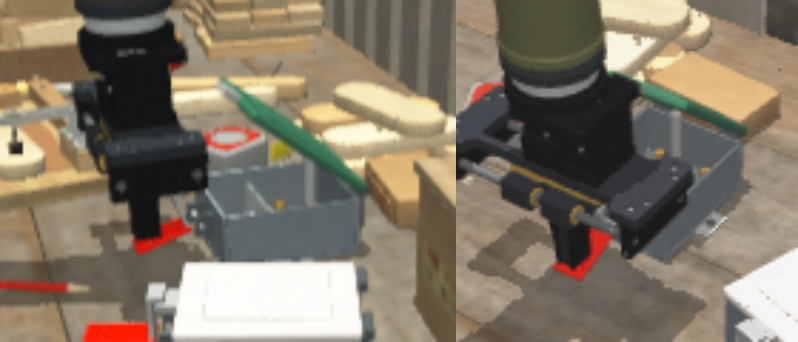

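The lid has sprung up. I come off the paddle, back away and rise until the fingertips are at about z 138 mm, in front of the lip.

>>> {"op": "step_arm", "data": {
  "rows": [
    [[0,0,0],[0,0,-15],0],
    [[0,0,0],[8,0,-20],0],
    [[0,0,0],[8,0,-25],0],
    [[0,0,0],[0,0,-25],0],
    [[0,0,0],[0,0,-25],0],
    [[0,0,0],[0,0,0],0],
    [[0,0,0],[0,0,0],0],
    [[0,0,0],[0,0,0],0]
  ]
}}

```text
time: 6.25
position: [0.4492, -0.0813, 0.1133]
tool_rot: [-0.083, 3.116, -0.003]
ft_force: [-0.1, 0.8, 0.2]
grip_width: 0.005
```

```bash
python3 z.py 4; python3 - <<'E'
from h import *
s,R=rep(); to(R,[-75,0,138])
d=dict(np.load('pics/side4.npz')); P=pts(d); q=(P-O)@C*1000
h=cv2.cvtColor(d['frame'],cv2.COLOR_RGB2HSV)
m=(cv2.inRange(h,(60,90,30),(95,255,200))>0)&(abs(q[...,1])<70)&(abs(q[...,0])<90)&(q[...,2]>40)
print(m.sum(),np.percentile(q[m],[1,50,99],axis=0).round(1))
E
```

```text
t 6.25 pos [ 0.4492 -0.0813  0.1133] case-frame tip mm [-137.2    1.   133.3] F [-0.1  0.8  0.2]
tool axes in case frame
 [[-1.    -0.001  0.024]
 [-0.001  1.    -0.002]
 [-0.024 -0.003 -1.   ]]
t 6.35 pos [ 0.4483 -0.0812  0.1124] case-frame tip mm [-138.1    1.   132.4] F [-0.3  0.   0.3]
tool axes in case frame
 [[-1.    -0.001  0.022]
 [-0.001  1.    -0.003]
 [-0.022 -0.003 -1.   ]]
need tool shift [-63.2  -1.1  -4.2]
221 [[-27.2 -55.1  61.4]
 [ 10.3 -48.9 111.4]
 [ 60.1  15.3 144.4]]
```

View pics/z4.png

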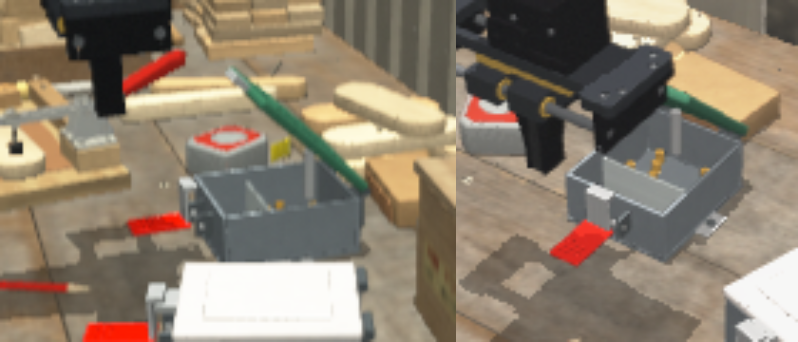

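The lid stands at about 0.75, with its front edge at case (−27, 144 mm) as expected. The fingertips are in front of and below the lip, so I move in and push.

>>> {"op": "step_arm", "data": {
  "rows": [
    [[0,0,0],[-25,0,-3],0],
    [[0,0,0],[-25,0,-2],0],
    [[0,0,0],[-20,0,0],0],
    [[0,0,0],[-10,0,0],0],
    [[0,0,0],[-8,0,-2],0],
    [[0,0,0],[0,0,0],0]
  ]
}}

```text
time: 6.85
position: [0.5342, -0.076, 0.1129]
tool_rot: [-0.083, 3.132, -0.004]
ft_force: [0.4, 0.3, -0.2]
grip_width: 0.001
```

```bash
python3 - <<'E'
from h import *
s,R=rep()
E
```

```text
t 6.85 pos [ 0.5342 -0.076   0.1129] case-frame tip mm [-51.7   1.8 132.9] F [ 0.4  0.3 -0.2]
tool axes in case frame
 [[-1.    -0.001  0.008]
 [-0.001  1.    -0.003]
 [-0.008 -0.003 -1.   ]]
```

>>> {"op": "step_arm", "data": {
  "rows": [
    [[0,0,0],[-8,0,-3],0],
    [[0,0,0],[-8,0,-3],0],
    [[0,0,0],[-8,0,-3],0],
    [[0,0,0],[-8,0,-3],0],
    [[0,0,0],[-8,0,-3],0],
    [[0,0,0],[-8,0,-3],0]
  ]
}}

```text
time: 7.35
position: [0.5805, -0.0738, 0.1303]
tool_rot: [0.081, -3.14, 0.002]
ft_force: [-0.9, 0.7, 0.7]
grip_width: 0.0
```

```bash
python3 z.py 5
```

```text
t 7.35 pos [ 0.5805 -0.0738  0.1303] case-frame tip mm [ -5.2   1.5 150.3] F [-0.9  0.7  0.7]
tool axes in case frame
 [[-1.     0.001 -0.001]
 [ 0.001  1.    -0.001]
 [ 0.001 -0.001 -1.   ]]
```

View pics/z5.png

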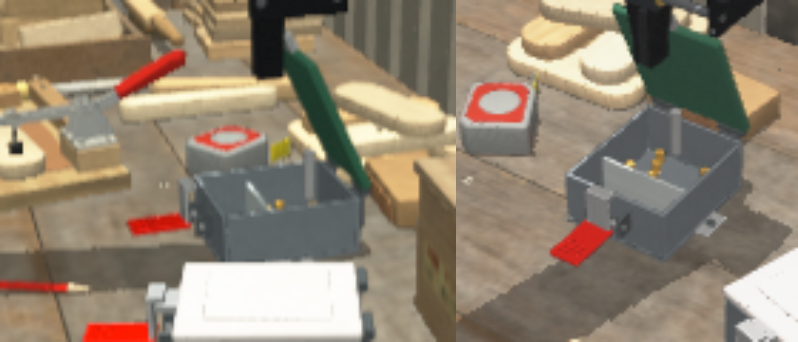

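The lid is now at about 1.1 rad and follows the finger. I carry on past vertical.

>>> {"op": "step_arm", "data": {
  "rows": [
    [[0,0,0],[-8,0,-1],0],
    [[0,0,0],[-8,0,-1],0],
    [[0,0,0],[-8,0,-1],0],
    [[0,0,0],[-8,0,-1],0],
    [[0,0,0],[-8,0,-1],0],
    [[0,0,0],[-8,0,0],0],
    [[0,0,0],[-8,0,0],0],
    [[0,0,0],[-8,0,0],0]
  ]
}}

```text
time: 8.12
position: [0.6512, -0.0698, 0.1357]
tool_rot: [-0.082, 3.14, -0.002]
ft_force: [-0.4, 0.0, 0.6]
grip_width: 0.004
```

```bash
python3 z.py 6
```

```text
t 8.1167 pos [ 0.6512 -0.0698  0.1357] case-frame tip mm [ 65.5   1.8 155.7] F [-0.4  0.   0.6]
tool axes in case frame
 [[-1.     0.     0.001]
 [ 0.     1.    -0.001]
 [-0.001 -0.001 -1.   ]]
```

View pics/z6.png

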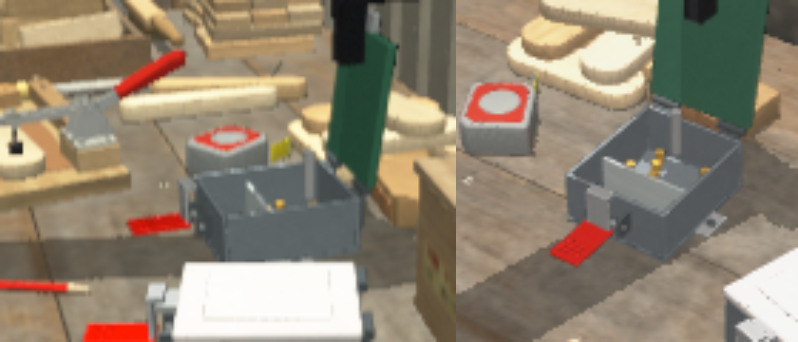

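>>> {"op": "step_arm", "data": {
  "rows": [
    [[0,0,0],[-6,0,0],0],
    [[0,0,0],[-6,0,0],0],
    [[0,0,0],[0,0,0],0],
    [[0,0,0],[0,0,0],0],
    [[0,0,0],[0,0,0],0],
    [[0,0,0],[0,0,0],0]
  ]
}}

```text
time: 8.72
position: [0.6642, -0.0693, 0.135]
tool_rot: [0.082, -3.14, 0.003]
ft_force: [-0.0, -0.2, -1.0]
grip_width: 0.006
```

```bash
python3 z.py 7
```

```text
t 8.7167 pos [ 0.6642 -0.0693  0.135 ] case-frame tip mm [ 78.6   1.6 155. ] F [-0.  -0.2 -1. ]
tool axes in case frame
 [[-1.     0.    -0.   ]
 [ 0.     1.    -0.002]
 [ 0.    -0.002 -1.   ]]
```

View pics/z7.png

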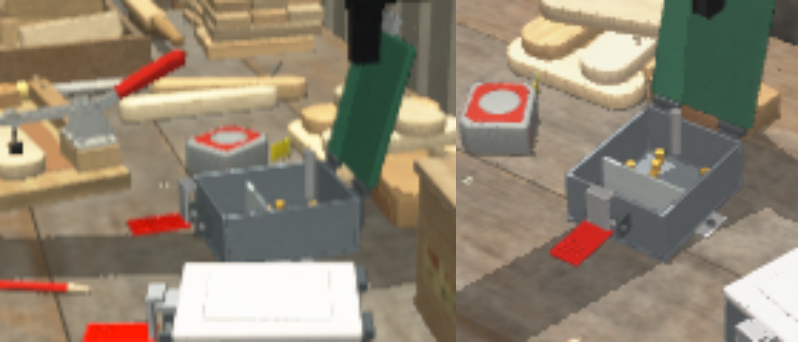

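The lid has gone over. I back away and rise.

>>> {"op": "step_arm", "data": {
  "rows": [
    [[0,0,0],[15,0,0],0],
    [[0,0,0],[25,0,0],0],
    [[0,0,0],[30,0,0],0],
    [[0,0,0],[30,0,-10],0],
    [[0,0,0],[30,0,-25],0],
    [[0,0,0],[20,0,-25],0],
    [[0,0,0],[10,0,-20],0],
    [[0,0,0],[0,0,0],0],
    [[0,0,0],[0,0,0],0],
    [[0,0,0],[0,0,0],0],
    [[0,0,0],[0,0,0],0]
  ]
}}

```text
time: 9.73
position: [0.4952, -0.0775, 0.2153]
tool_rot: [0.084, -3.14, -0.002]
ft_force: [0.5, 0.4, 1.0]
grip_width: 0.004
```

```bash
python3 z.py 8; python3 - <<'E'
from h import *
print(np.abs(status.get_state()['qd']).max())
for n in ('side8','scene8'):
    d=dict(np.load(f'pics/{n}.npz')); P=pts(d); q=(P-O)@C*1000
    h=cv2.cvtColor(d['frame'],cv2.COLOR_RGB2HSV)
    m=(cv2.inRange(h,(60,90,30),(95,255,200))>0)&(abs(q[...,1])<45)&(abs(q[...,0]-80)<60)&(q[...,2]>60)&(q[...,2]<185)
    p=q[m]; a=np.polyfit(p[:,2],p[:,0],1); print(n,m.sum(),'lid angle',np.pi/2+np.arctan(a[0]))
    # movement of other things vs first picture
    e=dict(np.load(f'pics/{n[:-1]}0.npz')); df=(np.abs(d['frame'].astype(int)-e['frame']).max(-1)>60)
    cv2.imwrite(f'pics/diff_{n}.png',df.astype('uint8')*255)
E
```

```text
t 9.7333 pos [ 0.4952 -0.0775  0.2153] case-frame tip mm [-90.6   2.2 235.3] F [0.5 0.4 1. ]
tool axes in case frame
 [[-1.    -0.001 -0.001]
 [-0.001  1.     0.001]
 [ 0.001  0.001 -1.   ]]
0.004573066320092233
side8 787 lid angle 1.8524483214360281
scene8 1568 lid angle 1.8514558230528686
```

View pics/side8.png

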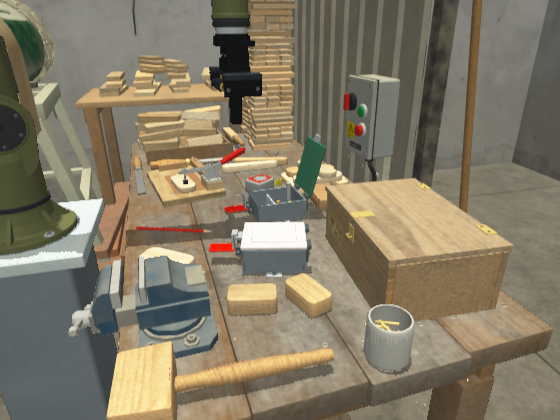

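View pics/scene8.png

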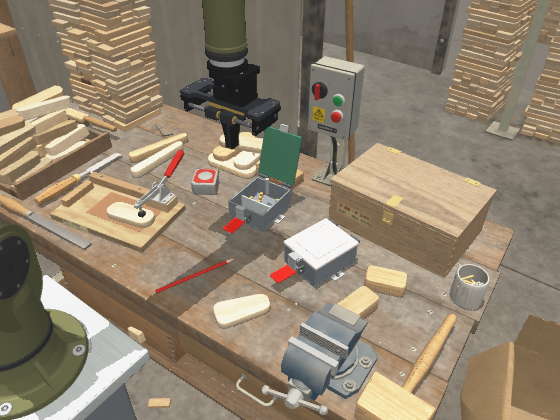

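View pics/diff_scene8.png

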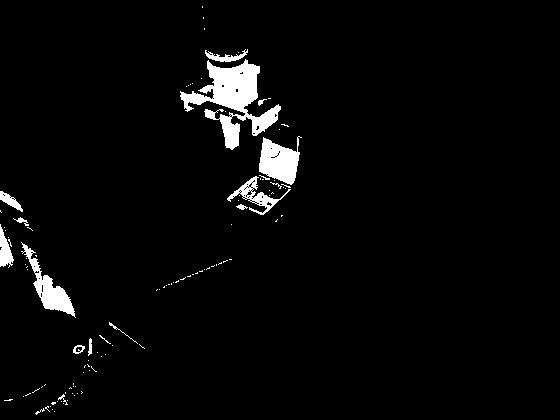

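The lid measures 1.85 rad in both views, the white case is shut, and the arm is clear at (232,140). Only the arm, the green case and shadows differ from the first picture. I hand the job in.

```bash
python3 -c "
from bench import order
print(order.close_job())"
```

```text
the job is handed in; nothing more can be done
None
```

The green case is open: I pressed its red tab until the lid sprang up, then pushed the lid over with the closed fingers until it lay on its stop. After that I backed off, rose clear and handed the job in at about 9.7 s.

**Last checks:**
- **Lid:** it measures 1.85 rad in both the scene and side views, which is its stop.
- **Bystanders:** the white case is shut. Comparing the first and last scene pictures shows changes only at the arm and the green case, plus a faint line along the red pencil. I took that line for shadow, since the arm never came near the pencil.
- **Arm:** it was standing still with the fingers clear of everything. The highest wrist force I read was about 8 N, while pressing the tab.

**One disagreement:** both cameras showed the fingertips about 28 mm higher than the reported TCP and the stated 8 mm tip offset imply. My first press therefore stopped short of the paddle without touching it. I used the camera height from then on, and contact with the paddle agreed with it.

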